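# Scan the fixture-plate joint, then hover the probe over the setting ring

## Task

Lift the non-contact probe out of its rack and run its red tip slowly (about 2 cm a second) along the L-shaped joint of the fixture plate, from the red dot round the corner to the blue dot, keeping the tip about 5 mm above the plate and never touching it. Then carry the probe over the clamping fence, without touching the fence, and finish still holding it upright and motionless with its tip centred about 8 mm above the bore of the steel setting ring (not the white master sphere), ready for the check reading. Leave the ring and everything else on the table where they are.

Things in the scene. Friction and masses are not known exactly. Their poses are not given: they have to be found in the camera images.
- probe: non-contact probe, loose, 160 g +-20%, upright in the rack. Origin: lowest point of its red 6 mm ball tip; z up along the probe. 4 mm stem; black cone at 44-60 mm above the origin, 24 mm wide at the top; black collar 42 mm wide at 60-66 mm; aluminium square body 28 x 28 mm, flats along its x and y, at 66-132 mm. Grip the body across two flats, gripper pointing down, about 100 mm above the origin.
- rack: probe rack, fixed. Origin on the table under the centre of its hole. A white plate 80 x 80 mm, top 75 mm above the table, has a 31 mm square hole; the probe's collar rests on the plate round the hole and its tip hangs 15 mm above the table, so it must be lifted at least 65 mm straight up to come free.
- work: fixture plate, fixed, 150 mm (x) x 120 mm (y), 20 mm high, lying flat. Origin: centre of its underside. A light-grey aluminium plate and a dark-grey L-shaped plate, both level at 20 mm, meet along an L-shaped joint 3 mm wide that shows as a black line.
- seam_start (a point): middle of the red dot (10 mm across) where the scan starts: on the joint, at the height of the plate's top face. In the frame of work at (-50, 16.5, 20) mm. All seam points have the axes of work; z points up.
- seam_mid1 (a point): point on the joint halfway along its first straight leg, at the top face: (-12, 16.5, 20) mm in work
- seam_corner (a point): the square corner of the joint, at the top face: (26.5, 16.5, 20) mm in work
- seam_mid2 (a point): point on the joint halfway along its second straight leg, at the top face: (26.5, -14, 20) mm in work
- seam_end (a point): middle of the blue dot (10 mm across) where the scan ends, at the top face: (26.5, -45, 20) mm in work
- fence: clamping fence, fixed, between the fixture plate and the ring: a steel wall 300 mm long (its x) and 36 mm wide (its y), 60 mm high, with three aluminium clamp blocks 60 x 50 mm on it that reach 95 mm above the table. Origin: centre of its underside.
- ring: steel setting ring, loose, 0.5 kg, lying flat beyond the fence: 70 mm across, bore 24 mm, 22 mm high. Origin: centre of its underside. Must not be moved.
- ring_top (a point): centre of the ring's bore at the height of its top face, 22 mm above the table; z points up
- sphere: white master sphere, 25 mm across, on a thin steel stem and a dark 60 mm round foot; 77 mm tall in all; loose, beside the ring (the two swap places). Origin: centre of its underside. Leave alone.
- bracket: grey sheet bracket with three tabs, 130 x 90 mm, 25 mm high, loose on the far side of the table. Origin: centre of its underside. Leave alone.
- vblock: steel V-block, 70 x 50 x 44 mm, loose on the far side of the table. Origin: centre of its underside. Leave alone.
- caliper: caliper with black slide, 200 mm long, 10 mm high, loose at the left. Origin: middle of its beam, underside. Leave alone.
- driver: screwdriver lying near the robot, right of the middle, loose. Origin: on its underside, about its middle. Leave alone.
- plug: plug gauge, steel rod 100 mm long and up to 24 mm thick, lying near the robot, loose. Origin: centre of its underside. Leave alone.
Mind the look-alikes: they are no part of the job. What is shaped like the work but green or yellow is not meant. There is more than one size of the ring; the one meant has the size given above.

How it is judged:
By the outcome, as a careful person would: the job done as asked, in the order asked, and still so for the second after the job is handed in, while the arm keeps its last pose, push and grip.
It also fails if it takes over 64 s, if anything falls off the work surface, if the arm or the gripper's body presses on something with over 40 N, if the wrist force passes 120 N, or if a joint passes its speed limit or range.

## Robot

A 7-joint arm with a two-finger parallel gripper is mounted at the origin on the work surface. World frame = base frame: x ahead of the robot, y to its left, z up, the work surface at z = 0. Lengths are in m, angles in rad, forces in N, time in s.
With the tool pointing down it reaches from about 0.4 to 0.85 m from the base axis. Payload 10.4 kg.
Tool frame: the origin (TCP) lies midway between the tips of the shut fingers; the grasp point (between the pads) lies 19 mm behind it; z points along the fingers, y is the line along which they close (so a half turn about z gives the same grasp; the last joint's range is limited). The gripper opens to 87 mm and grips with 3 to 60 N. Pads are 19 mm wide; open, the fingers measure 117 mm over their backs; the gripper's body (75 mm by 190 mm) begins 51 mm behind the grasp point.
Start: joints at [1.15, 0.332, -0.065, 1.46, 0.022, 1.35, -0.088], TCP at [0.242, -0.576, 0.223] pointing down, gripper open.
Joint ranges: [-2.6, 2.6], [-0.5, 2.12], [-1.47, 1.34], [0.16, 2.42], [-1.27, 4.41], [0.06, 2.06], [-2.6, 2.6]. Speed limits (rad/s): [2.22, 2.22, 2.79, 2.79, 3.14, 3.14, 3.14].

## Interface

Orientations are given as a unit quaternion [x, y, z, w].
In Python, from bench import sensors, eyes, order gives the robot as it stands.
- The arm moves only by the tool arm_command, never from a script. Its argument "steps" is a list of rows, each an object with "rot": the turn, a rotation vector about the world's x, y, z in degrees, a list of three; "slide": the shift along the world's x, y, z in m, a list of three; "grip": the opening, from 0 (shut) to 1 (fully open). A call has exactly 8 rows; each row shifts and turns the commanded pose from where the row before left it; what a row does not reach is not made up. A row lasts 1/8 s, in which the tool goes at most 62.5 mm and 10.7 degrees, less where a joint would pass 70% of its speed; a pose out of reach is approached as far as the arm can. A call with a gripper value outside its range is refused whole. The fingers move at their own pace and stop on an object; "newtons" is the grip in N (left out, the last holds). Time passes only in rows, so rows that do not move let the fingers close, or fill a call up. It gives the time, the measured TCP pose, the force, the opening and the grip force at its end, in the units of the state.
- sensors.read_state(): the state, without advancing time (a new reading comes with each control period).
- eyes.camera(name): name is "side" or "top" or "wrist"; returns a dict with "pixels" (400x640x3 uint8, red, green, blue), "intrinsics" (3x3 intrinsics, pixels), "k1" (the pictures are not rectified: a ray, as slopes to the right and down, at radius r is drawn at 1 + k1 r^2 times it, then the intrinsics apply), "pose" (4x4, takes a point from camera to world coordinates). Camera axes: x right, y down, z forward; pixel columns grow to the right and rows downward; lengths in m; the calibration is good to about 2 mm. A picture is of the moment at which its call begins. There is no depth.
- order.close_job(): hands the job in; it is judged then, once.
Trained networks look in a picture, given as the dict that the camera call returned (one of the last four; its "shot" number tells which), for a name from the list of things; names that differ only in an ending like _2 or _b are one class to them, and where a whole thing is asked for, a point or a joint stands for the part that bears it (a point fixed in the world has none). Each returns a list of dicts, best first, with "conf" (0 to 1); they miss things now and then, are a little off and sometimes report something else, mostly with a low value. They report only what shows in the picture. A call takes as long as a camera call. They do not tell look-alikes from the thing itself.
- eyes.look_for(name, picture): "bbox" ([left, top, right, bottom] in pixels, round what is visible of it).
The state is a dict: "time": time; "joint_positions": joint angles; "joint_vel": joint speeds; "joint_torque": joint torques, N m; "ee_pos": TCP position; "eef_rot": TCP orientation; "ft_force": force on the tool from outside, world axes, zero at the start; "torque": the same for the moment, N m; "width": finger opening in m; "grip_force": force on a finger pad.
Only numpy, scipy, OpenCV 4.12 (cv2) and the standard library are available. Lean on these libraries where they do the work, as an engineer would, in place of code of your own. Each camera call takes 0.05 s, during which the arm holds its last target. There are 200 camera calls.

## Working session

There is one attempt and no reset: what is moved stays moved. The work goes in short steps, Python scripts to look and compute and a tool call to move; the robot and the scene stay as the last step left them, time stands still between calls to the robot, and variables do not carry over. Pictures are saved under pics/ and viewed, at most 11 in all, crops included, and the job is handed in when it is done.

Besides the shell and the picture viewer there is one more tool, called as name(argument=value, ...), one argument or row to a line, values as JSON. arm_command: Moves the arm, as the interface text tells. Its arguments: {"type":"object","properties":{"steps":{"type":"array","items":{"type":"object","properties":{"rot":{"type":"array","items":{"type":"number"}},"slide":{"type":"array","items":{"type":"number"}},"grip":{"type":"number"}}}},"newtons":{"type":"number"}},"required":["steps"]}

```bash
ls; mkdir -p pics; cat > h.py <<'E'
import numpy as np, cv2
from bench import sensors, eyes, order
def ray(c,uv):
    K=np.array(c["intrinsics"],float);k=c["k1"];d=((uv[0]-K[0,2])/K[0,0],(uv[1]-K[1,2])/K[1,1])
    p=cv2.undistortPoints(np.array([[uv]],float),K,np.array([k,0,0,0.]))[0,0]
    T=np.array(c["pose"]);return T[:3,3],T[:3,:3]@np.array([p[0],p[1],1])
def at_z(c,uv,z):
    o,d=ray(c,uv);return o+d*(z-o[2])/d[2]
def proj(c,P):
    T=np.linalg.inv(np.array(c["pose"]));P=np.atleast_2d(P)@T[:3,:3].T+T[:3,3]
    q,_=cv2.projectPoints(P[:,None,:],np.zeros(3),np.zeros(3),np.array(c["intrinsics"],float),np.array([c["k1"],0,0,0.]));return q[:,0]
def save(c,n): cv2.imwrite("pics/"+n+".png",np.asarray(c["pixels"])[:,:,::-1])
E
python3 - <<'E'
from h import *
s=sensors.read_state();print(s)
for n in("top","side"):
    c=eyes.camera(n);save(c,n+"0");np.save("pics/"+n+"0.npy",c,allow_pickle=True)
    print(n,np.round(c["pose"],3).tolist(),c["intrinsics"],c["k1"])
    for t in("probe","rack","work","fence","ring","sphere"):
        for r in eyes.look_for(t,c)[:3]:
            b=r["bbox"];print(t,np.round(b),round(r["conf"],2),np.round(at_z(c,((b[0]+b[2])/2,(b[1]+b[3])/2),.02),3))
E
```

```text
pics
{'time': 0.0, 'joint_positions': array([ 1.15041776,  0.33291387, -0.06471292,  1.46097333,  0.02158104,
        1.34989756, -0.08848743]), 'joint_vel': array([ 0.00018633, -0.00053254,  0.00150468, -0.00191088,  0.00058218,
       -0.00098615, -0.00106671]), 'joint_torque': array([-2.38638377e-04, -6.23257899e+01,  2.44066876e-02, -3.89894450e+01,
       -6.12583500e-02,  3.97303503e-02,  1.52773882e-04]), 'ee_pos': array([ 0.24195705, -0.57582645,  0.22171246]), 'eef_rot': array([ 9.80282186e-01,  1.97601303e-01, -1.70923620e-04, -7.28932244e-04]), 'ft_force': array([ 0.44215048, -0.51974655, -0.57195297]), 'torque': array([-0.03196746, -0.04861321,  0.02887423]), 'grip_force': 0.0, 'width': 0.08664193150134561}
top [[-0.006, -0.994, 0.106, 0.365], [-1.0, 0.005, -0.015, -0.025], [0.014, -0.106, -0.994, 1.249], [0.0, 0.0, 0.0, 1.0]] [[421.84927315   0.         318.03264623]
 [  0.         421.84927315 193.22187961]
 [  0.           0.           1.        ]] 0.03805001263258759
probe [409. 178. 433. 196.] 0.49 [ 0.513 -0.346  0.02 ]
rack [398. 168. 436. 206.] 0.73 [ 0.514 -0.334
[... 381 characters left out ...]
e [[0.858, -0.285, 0.427, -0.104], [-0.513, -0.442, 0.736, -1.115], [-0.021, -0.85, -0.526, 0.807], [0.0, 0.0, 0.0, 1.0]] [[432.0949679    0.         317.86756847]
 [  0.         432.0949679  208.58346571]
 [  0.           0.           1.        ]] 0.04070063172513845
probe [359. 221. 372. 249.] 0.84 [ 0.581 -0.229  0.02 ]
rack [346. 236. 392. 265.] 0.5 [ 0.54  -0.301  0.02 ]
work [340. 286. 411. 349.] 0.89 [ 0.394 -0.525  0.02 ]
work [178. 180. 231. 214.] 0.61 [0.228 0.276 0.02 ]
fence [259. 168. 308. 203.] 0.91 [0.511 0.2   0.02 ]
fence [266. 264. 329. 286.] 0.5 [ 0.308 -0.285  0.02 ]
ring [240. 179. 257. 192.] 0.77 [0.397 0.271 0.02 ]
ring [347. 236. 391. 267.] 0.47 [ 0.539 -0.304  0.02 ]
```

```bash
python3 - <<'E'
import cv2
a=cv2.imread("pics/top0.png")[110:330,150:520];cv2.imwrite("pics/t1.png",cv2.resize(a,None,fx=2.1,fy=2.1,interpolation=3))
E
```

```text
(no output)
```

View pics/t1.png

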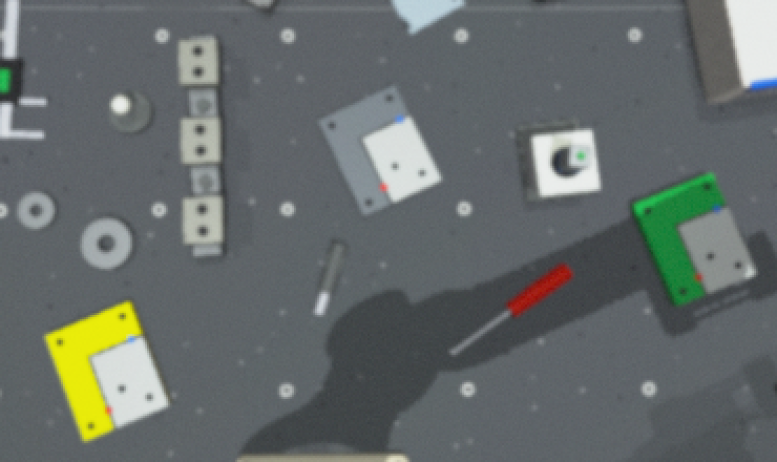

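View pics/side0.png

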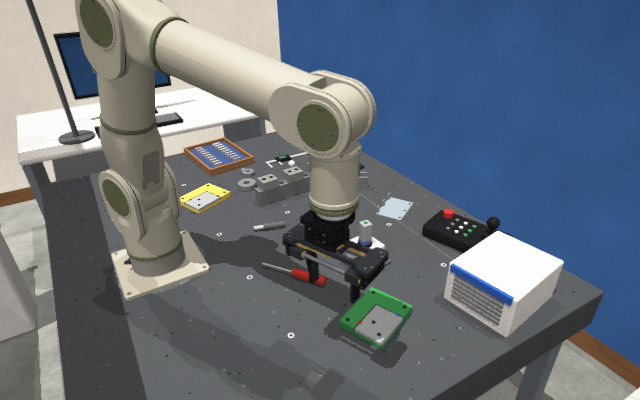

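The top view shows the grey work at full-picture px ≈(331,183), with its red dot at (332,199) and blue dot at (340,167). The 70 mm ring is at (200,226) and the probe in its rack at ≈(425,184). The green and yellow plates and the smaller ring are decoys. The side view agrees and shows the gripper near the green plate.

```bash
python3 - <<'E'
from h import *
c=np.load("pics/top0.npy",allow_pickle=True).item()
f=lambda x,y:(150+(x+.5)/2.1-.5,110+(y+.5)/2.1-.5)
r=at_z(c,f(383,187),.02);b=at_z(c,f(400,119),.02);v=b-r
yaw=np.arctan2(v[1],v[0])-np.arctan2(-61.5,76.5);print("red",r,"blue",b,np.linalg.norm(v),"yaw",np.degrees(yaw))
pl=[at_z(c,f(*p),.075) for p in((533,136),(592,129),(600,190),(540,199))];print("rack",np.mean(pl,0),[np.degrees(np.arctan2(*(pl[i+1]-pl[i])[1::-1])) for i in range(3)])
print("ptop",at_z(c,f(580,156),.147));print("ring",at_z(c,f(106,243),.022))
w=eyes.camera("wrist");print(np.round(w["pose"],3).tolist(),w["intrinsics"]);print(sensors.read_state()["ee_pos"])
E
```

```text
red [ 0.47915865 -0.08430951  0.02      ] blue [ 0.57505184 -0.10913693  0.02      ] 0.09905506201970407 yaw 24.281008713605594
rack [ 0.50462384 -0.32694847  0.075     ] [np.float64(-83.44697673596923), np.float64(-174.56392637176944), np.float64(98.27570471080408)]
ptop [ 0.50531158 -0.32598426  0.147     ]
ring [0.40364734 0.29699817 0.022     ]
[[0.386, -0.879, -0.278, 0.319], [-0.922, -0.368, -0.117, -0.544], [0.0, 0.302, -0.953, 0.385], [0.0, 0.0, 0.0, 1.0]] [[320.7736406    0.         312.50183651]
 [  0.         320.7736406  199.47730596]
 [  0.           0.           1.        ]]
[ 0.24213426 -0.57620613  0.22259529]
```

arm_command(
  steps=[
    {"slide":[0.02,0.02,0.02],"rot":[0,0,-2],"grip":1},
    {"slide":[0.04,0.038,0.018],"rot":[0,0,-2],"grip":1},
    {"slide":[0.04,0.038,0],"rot":[0,0,-3],"grip":1},
    {"slide":[0.04,0.038,0],"rot":[0,0,-3],"grip":1},
    {"slide":[0.04,0.038,0],"rot":[0,0,-3],"grip":1},
    {"slide":[0.04,0.038,0],"rot":[0,0,-3],"grip":1},
    {"slide":[0.04,0.038,0],"rot":[0,0,0],"grip":1},
    {"slide":[0,0,0],"grip":1},
  ],
)

```text
schema error: expected keys rot, slide, grip
```

```bash
python3 - <<'E'
from h import *
s=sensors.read_state();print(s["ee_pos"],s["eef_rot"],s["joint_positions"],s["ft_force"])
c=eyes.camera("wrist");save(c,"w1");np.save("pics/w1.npy",c,allow_pickle=True)
for t in("probe","rack"):print(t,eyes.look_for(t,c)[:2])
E
```

```text
[ 0.24213426 -0.57620613  0.22259529] [9.80283348e-01 1.97596954e-01 2.05680299e-05 3.66213633e-05] [ 1.15040986  0.33217831 -0.06469623  1.46008698  0.0215899   1.34994044
 -0.08847179] [ 0.46337626 -0.41811127  0.70194031]
probe []
rack []
```

View pics/w1.png

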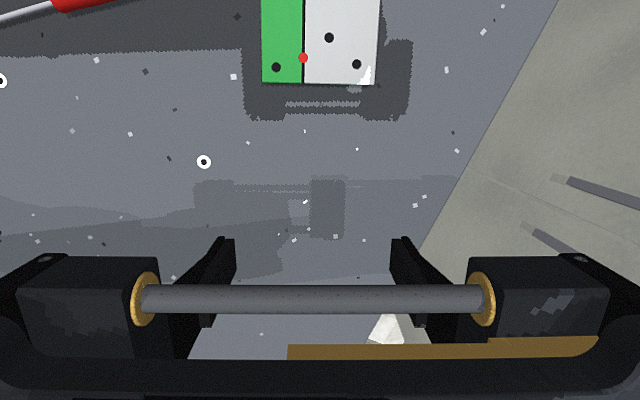

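The wrist view shows the green decoy at (320,40) and the fingers at the bottom. The move was refused because every row needs all three keys, so I'm resending it and stopping short so the probe stays in view.

arm_command(
  steps=[
    {"slide":[0.013,0.016,0.02],"rot":[0,0,-2],"grip":1},
    {"slide":[0.03,0.037,0.02],"rot":[0,0,-2],"grip":1},
    {"slide":[0.03,0.037,0],"rot":[0,0,-3],"grip":1},
    {"slide":[0.03,0.037,0],"rot":[0,0,-3],"grip":1},
    {"slide":[0.03,0.037,0],"rot":[0,0,-3],"grip":1},
    {"slide":[0.03,0.037,0],"rot":[0,0,-3],"grip":1},
    {"slide":[0.03,0.04,0],"rot":[0,0,0],"grip":1},
    {"slide":[0,0,0],"rot":[0,0,0],"grip":1},
  ],
)

```text
time: 1.9
ee_pos: [0.438, -0.3312, 0.2629]
eef_rot: [0.998, 0.063, 0.001, -0.0]
ft_force: [-0.8, -0.4, 0.8]
width: 0.0867
grip_force: 0.0
```

```bash
sleep 1; python3 - <<'E'
from h import *
s=sensors.read_state();print(s["ee_pos"],s["eef_rot"],s["joint_positions"],s["ft_force"])
c=eyes.camera("wrist");save(c,"w2");np.save("pics/w2.npy",c,allow_pickle=True)
for t in("probe","rack"):print(t,eyes.look_for(t,c)[:2])
E
```

```text
[ 0.43797796 -0.33119969  0.26289758] [ 9.98023620e-01  6.28349635e-02  7.00618215e-04 -3.60306847e-04] [ 0.78273097  0.15788744 -0.24422208  1.59312927  0.0372157   1.39456249
 -0.91011407] [-0.75933428 -0.35339898  0.77782913]
probe [{'bbox': [292.6, 96.0, 336.6, 134.0], 'conf': 0.94}]
rack [{'bbox': [276.6, 50.7, 355.8, 151.7], 'conf': 0.75}]
```

View pics/w2.png

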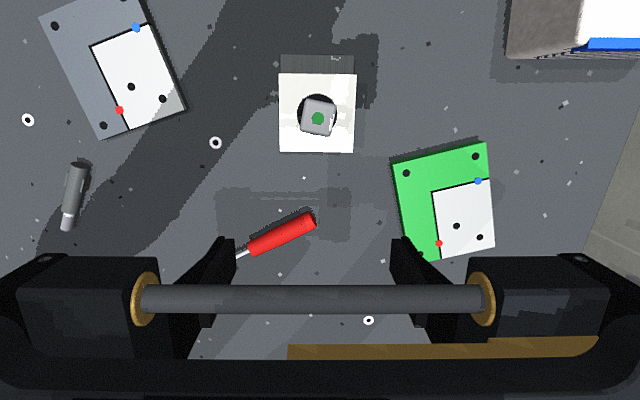

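The wrist view shows the probe top (green dot) at (318,118), with its body turned relative to the rack. The rack plate is at (317,113), and the work's red and blue dots are at (119,110) and (136,27).

```bash
python3 - <<'E'
from h import *
c=np.load("pics/w2.npy",allow_pickle=True).item();I=np.asarray(c["pixels"])
cv2.imwrite("pics/w2c.png",cv2.resize(I[60:160,270:365,::-1],None,fx=6,fy=6,interpolation=cv2.INTER_CUBIC))
h=cv2.cvtColor(I,cv2.COLOR_RGB2HSV)
def cen(m,box):
    x0,y0,x1,y1=box;y,x=np.nonzero(m[y0:y1,x0:x1]);return (x.mean()+x0,y.mean()+y0),len(x)
H,S,V=[h[...,i].astype(int) for i in range(3)]
g,n=cen((H>35)&(H<85)&(S>80),(295,95,340,140));print("green",g,n,at_z(c,g,.147))
W=(S<40)&(V>225);r,n=cen(((H<8)|(H>172))&(S>120),(105,95,135,125));print("red",r,n,at_z(c,r,.02))
b,n=cen((H>100)&(H<125)&(S>130),(120,15,150,40));print("blue",b,n,at_z(c,b,.02))
v=at_z(c,b,.02)-at_z(c,r,.02);print(np.linalg.norm(v),np.degrees(np.arctan2(v[1],v[0])-np.arctan2(-61.5,76.5)))
E
```

```text
green (np.float64(317.0), np.float64(117.75206611570248)) 121 [ 0.50558773 -0.32656166  0.147     ]
red (np.float64(118.67857142857143), np.float64(109.48214285714286)) 56 [ 0.47937051 -0.08511644  0.02      ]
blue (np.float64(135.1549295774648), np.float64(27.070422535211268)) 71 [ 0.57474727 -0.10824121  0.02      ]
0.09814011120037512 25.167777076153357
```

View pics/w2c.png

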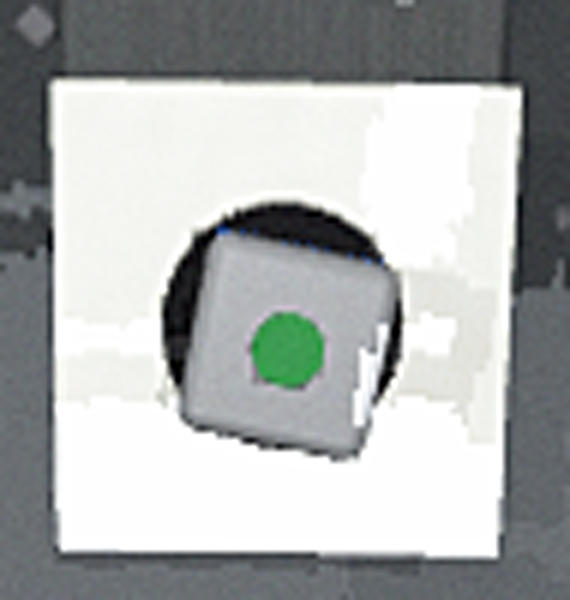

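The crop shows the body's top face as a square with corners at about (218,228), (392,268), (355,458) and (185,425), turned about 11° clockwise in the image. Next I'm converting that to a world yaw.

```bash
python3 - <<'E'
from h import *
c=np.load("pics/w2.npy",allow_pickle=True).item()
P=[at_z(c,(270+x/6,60+y/6),.147) for x,y in((218,228),(392,268),(355,458),(185,425))]
for i in range(4):
    d=P[(i+1)%4]-P[i];print(np.linalg.norm(d[:2]),np.degrees(np.arctan2(d[1],d[0])))
print(np.mean(P,0),c["pose"][:3,3])
E
```

```text
0.024739959228924826 -95.27961646135577
0.026583540739698677 176.83167014619048
0.024685283782917237 86.30448188563955
0.02726787226842212 -3.086538156560337
[ 0.50574232 -0.32731945  0.147     ] [ 0.52040812 -0.32107955  0.42528935]
```

arm_command(
  steps=[
    {"slide":[0.02,0.0014,0],"rot":[0,0,-4],"grip":1},
    {"slide":[0.03,0.002,0],"rot":[0,0,-4],"grip":1},
    {"slide":[0.0176,0.001,-0.015],"rot":[0,0,-3],"grip":1},
    {"slide":[0,0,-0.035],"rot":[0,0,0],"grip":1},
    {"slide":[0,0,-0.04],"rot":[0,0,0],"grip":1},
    {"slide":[0,0,-0.04],"rot":[0,0,0],"grip":1},
    {"slide":[0,0,-0.037],"rot":[0,0,0],"grip":1},
    {"slide":[0,0,0],"rot":[0,0,0],"grip":1},
  ],
)

```text
time: 3.05
ee_pos: [0.5001, -0.3313, 0.0929]
eef_rot: [0.999, -0.038, -0.003, -0.001]
ft_force: [0.2, 0.1, 1.2]
width: 0.087
grip_force: 0.0
```

```bash
python3 - <<'E'
from h import *
for i in range(2):
    s=sensors.read_state();print(s["ee_pos"],s["eef_rot"],np.abs(s["joint_vel"]).max());eyes.camera("top")
E
```

```text
[ 0.50007245 -0.33128763  0.09285991] [ 0.999283   -0.03775773 -0.00256754 -0.00111757] 0.06461680678826393
[ 0.50162229 -0.33172696  0.09524218] [ 9.99292385e-01 -3.76009964e-02 -8.99129808e-04 -2.92026103e-04] 0.04167034115816487
```

arm_command(
  steps=[
    {"slide":[0.003,0.004,0],"rot":[0,0,0],"grip":1},
    {"slide":[0,0,0],"rot":[0,0,0],"grip":1},
    {"slide":[0,0,0],"rot":[0,0,0],"grip":0.6},
    {"slide":[0,0,0],"rot":[0,0,0],"grip":0.4},
    {"slide":[0,0,0],"rot":[0,0,0],"grip":0.3},
    {"slide":[0,0,0],"rot":[0,0,0],"grip":0.2},
    {"slide":[0,0,0],"rot":[0,0,0],"grip":0.1},
    {"slide":[0,0,0],"rot":[0,0,0],"grip":0.1},
  ],
  newtons=30,
)

```text
time: 4.15
ee_pos: [0.5057, -0.3268, 0.0955]
eef_rot: [0.999, -0.037, -0.0, 0.0]
ft_force: [0.7, 0.3, 0.3]
width: 0.035
grip_force: 0.0
```

arm_command(
  steps=[
    {"slide":[0,0,0],"rot":[0,0,0],"grip":0},
    {"slide":[0,0,0],"rot":[0,0,0],"grip":0},
    {"slide":[0,0,0.0],"rot":[0,0,0],"grip":0},
    {"slide":[0,0,0.01],"rot":[0,0,0],"grip":0},
    {"slide":[0,0,0.02],"rot":[0,0,0],"grip":0},
    {"slide":[0,0,0.03],"rot":[0,0,0],"grip":0},
    {"slide":[0,0,0.03],"rot":[0,0,0],"grip":0},
    {"slide":[0,0,0.03],"rot":[0,0,0],"grip":0},
  ],
  newtons=30,
)

```text
time: 5.15
ee_pos: [0.5056, -0.3267, 0.2171]
eef_rot: [0.999, -0.037, 0.0, 0.0]
ft_force: [0.2, -0.5, -1.0]
width: 0.0275
grip_force: 30.0
```

arm_command(
  steps=[
    {"slide":[0,0.02,0],"rot":[0,0,0],"grip":0},
    {"slide":[-0.004,0.038,0],"rot":[0,0,0],"grip":0},
    {"slide":[-0.006,0.045,0],"rot":[0,0,0],"grip":0},
    {"slide":[-0.006,0.045,-0.015],"rot":[0,0,0],"grip":0},
    {"slide":[-0.006,0.045,-0.03],"rot":[0,0,0],"grip":0},
    {"slide":[-0.004,0.03,-0.02],"rot":[0,0,0],"grip":0},
    {"slide":[0,0.019,-0.01],"rot":[0,0,0],"grip":0},
    {"slide":[0,0,0],"rot":[0,0,0],"grip":0},
  ],
)

```text
time: 6.15
ee_pos: [0.4785, -0.0825, 0.1393]
eef_rot: [0.999, -0.035, -0.001, -0.0]
ft_force: [-0.8, 0.5, -2.4]
width: 0.0276
grip_force: 30.0
```

```bash
python3 - <<'E'
from h import *
for i in range(4): c=eyes.camera("top")
s=sensors.read_state();print(s["ee_pos"],s["eef_rot"],s["ft_force"],np.abs(s["joint_vel"]).max())
c=eyes.camera("wrist");save(c,"w3");np.save("pics/w3.npy",dict(c,ee=s["ee_pos"]),allow_pickle=True)
print(proj(c,[s["ee_pos"]-[0,0,.0806-.003],[.4793,-.0848,.02],[.5749,-.1087,.02]]))
s=eyes.camera("side");save(s,"s3");np.save("pics/s3.npy",s,allow_pickle=True)
E
```

```text
[ 0.47980253 -0.08569808  0.14086861] [ 9.99304081e-01 -3.72994125e-02  2.32232788e-04  2.31100710e-04] [ 0.59568072  0.3935999  -1.87367758] 0.00474740683816291
[[312.34340065 208.39975217]
 [311.42432858 193.57364676]
 [331.23411062  81.72987516]]
```

View pics/w3.png

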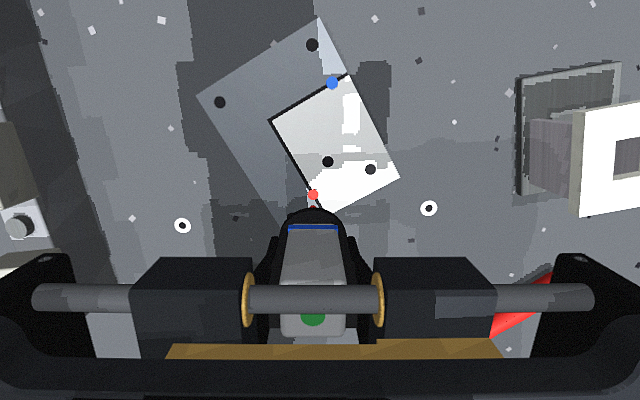

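The wrist view shows the red dot at (313,194), the blue dot at (332,82) and the joint corner at (270,121). The probe is held upright, with its red tip just visible below the collar at about (313,207).

```bash
cat >> h.py <<'E'
def cen(c,box,kind):
    I=np.asarray(c["pixels"]);h=cv2.cvtColor(I,cv2.COLOR_RGB2HSV);H,S,V=[h[...,i].astype(int) for i in range(3)]
    m={"r":((H<10)|(H>170))&(S>110),"b":(H>100)&(H<125)&(S>130),"g":(H>35)&(H<85)&(S>80),"k":V<50}[kind]
    x0,y0,x1,y1=map(int,box);y,x=np.nonzero(m[y0:y1,x0:x1]);return np.array((x.mean()+x0,y.mean()+y0)),len(x),(x.min()+x0,x.max()+x0,y.min()+y0,y.max()+y0)
E
python3 - <<'E'
from h import *
c=np.load("pics/w3.npy",allow_pickle=True).item();ee=c["ee"]
r=cen(c,(303,186,323,202),"r");t=cen(c,(303,202,323,212),"r");b=cen(c,(322,72,342,92),"b");print(r,b,"tip",t)
pts=[(-50,16.5),(26.5,-45),(26.5,16.5)]
# corner hole centres not given; use joint corner from dark line
R,B=at_z(c,r[0],.02),at_z(c,b[0],.02);v=B-R;yaw=np.arctan2(v[1],v[0])-np.arctan2(-61.5,76.5)
print(R,B,np.linalg.norm(v),np.degrees(yaw))
for y in(23.5,24,24.5,25,25.5):
    a=np.radians(y);M=np.array([[np.cos(a),-np.sin(a)],[np.sin(a),np.cos(a)]]);o=(R+B)[:2]/2-M@np.array([-.01175,-.01425])
    K=M@np.array([.0265,.0165])+o;print(y,o,K,proj(c,[*K,.02]))
g=cen(c,(295,312,330,328),"g");print("green",g,at_z(c,g[0],ee[2]-.0806+.132),ee)
I=np.asarray(c["pixels"]);cv2.imwrite("pics/w3c.png",cv2.resize(I[65:220,255:350,::-1],None,fx=3.8,fy=3.8,interpolation=cv2.INTER_CUBIC))
s=np.load("pics/s3.npy",allow_pickle=True).item();q=proj(s,[ee-[0,0,.0776],ee+[0,0,.0514]]);print(q)
try:print(cen(s,(q[0][0]-8,q[0][1]-8,q[0][0]+8,q[0][1]+8),"r"))
except Exception as e:print(e)
E
```

```text
(array([312.38461538, 194.18681319]), 91, (np.int64(307), np.int64(317), np.int64(189), np.int64(199))) (array([331.45833333,  82.25833333]), 120, (np.int64(326), np.int64(337), np.int64(76), np.int64(88))) tip (array([312.54545455, 206.45454545]), 11, (np.int64(310), np.int64(315), np.int64(205), np.int64(207)))
[ 0.47864574 -0.08563684  0.02      ] [ 0.57446986 -0.10886153  0.02      ] 0.09859841706037194 25.172602448510506
23.5 [ 0.53165108 -0.07949578] [ 0.54937382 -0.05379744] [[269.19293815 118.22048472]]
24 [ 0.53149596 -0.07945201] [ 0.54899376 -0.05359999] [[269.01529997 118.69108141]]
24.5 [ 0.53134047 -0.07940959] [ 0.548612   -0.05340586] [[268.84188154 119.16302343]]
25 [ 0.53118461 -0.07936853] [ 0.54822856 -0.05321507] [[268.67269159 119.63627103]]
25.5 [ 0.5310284  -0.07932884] [ 0.54784347 -0.05302764] [[268.50773849 120.1107844 ]]
green (array([312.46280992, 318.7231405 ]), 242, (np.int64(300), np.int64(324), np.int64(314), np.int64(325))) [ 0.47634153 -0.08551755  0.19226861] [ 0.47980253 -0.08569808  0.14086861]
[[314.15446903 212.00250403]
 [313.09734025 176.5113395 ]]
(array([313., 212.]), 1, (np.int64(313), np.int64(313), np.int64(212), np.int64(212)))
```

View pics/w3c.png

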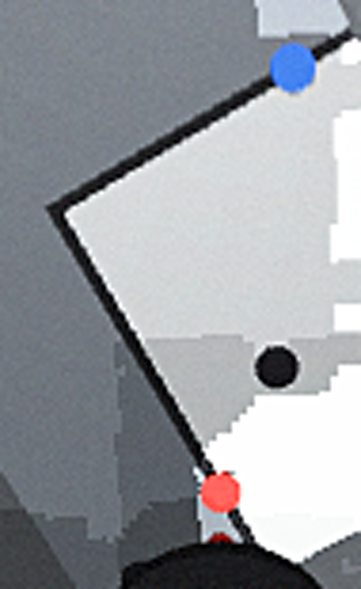

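The tip shows where the prediction puts it, to about 0.5 mm. Refined joint points: start (0.4786, -0.0856), corner (0.5481, -0.0531), end (0.5745, -0.1089).

arm_command(
  steps=[
    {"slide":[-0.0012,0,-0.008],"rot":[0,0,0],"grip":0},
    {"slide":[0,0,-0.01],"rot":[0,0,0],"grip":0},
    {"slide":[0,0,-0.008],"rot":[0,0,0],"grip":0},
    {"slide":[0,0,-0.004],"rot":[0,0,0],"grip":0},
    {"slide":[0,0,-0.002],"rot":[0,0,0],"grip":0},
    {"slide":[0,0,-0.001],"rot":[0,0,0],"grip":0},
    {"slide":[0,0,0],"rot":[0,0,0],"grip":0},
    {"slide":[0,0,0],"rot":[0,0,0],"grip":0},
  ],
)

```text
time: 7.45
ee_pos: [0.4786, -0.0849, 0.1077]
eef_rot: [0.999, -0.037, 0.0, 0.0]
ft_force: [0.9, 0.6, -2.0]
width: 0.0277
grip_force: 30.0
```

```bash
python3 - <<'E'
from h import *
s=sensors.read_state();ee=s["ee_pos"];print(ee,s["eef_rot"],s["ft_force"])
c=eyes.camera("side");save(c,"s4")
w=eyes.camera("wrist");save(w,"w4")
q=proj(c,[ee-[0,0,.0776],[.4786,-.0856,.02]]);p=proj(w,[ee-[0,0,.0776],[.4786,-.0856,.02],[.5745,-.1089,.02]]);print(q,p)
print(cen(w,p[2].tolist()*1 and (p[2][0]-10,p[2][1]-10,p[2][0]+10,p[2][1]+10),"b"))
a=cv2.resize(np.asarray(c["pixels"])[int(q[0][1])-45:int(q[0][1])+30,int(q[0][0])-50:int(q[0][0])+50,::-1],None,fx=6,fy=6,interpolation=2)
cv2.imwrite("pics/s4c.png",a)
E
```

```text
[ 0.47864796 -0.08487234  0.10774906] [ 9.99324704e-01 -3.67437058e-02  1.62401468e-04  9.32024604e-05] [ 0.89738135  0.58373349 -1.9722039 ]
[[313.97745326 220.55232988]
 [314.15551087 223.24178285]] [[312.37972652 208.39448037]
 [313.27202632 204.33608977]
 [335.29883305  78.32400109]]
(array([335.1372549 ,  78.74509804]), 51, (np.int64(329), np.int64(342), np.int64(72), np.int64(85)))
```

View pics/s4c.png

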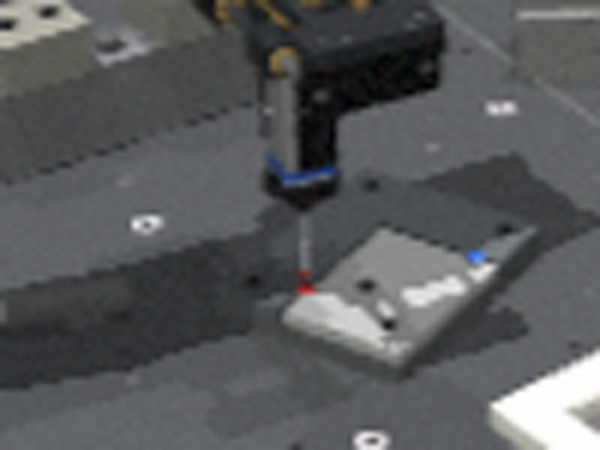

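The side crop shows the red tip right above the red dot at (305,285). The projected gap is about 7 mm, so I'm trimming down to 5 mm and starting the scan.

arm_command(
  steps=[
    {"slide":[0,-0.0008,-0.001],"rot":[0,0,0],"grip":0},
    {"slide":[0,0,-0.0011],"rot":[0,0,0],"grip":0},
    {"slide":[0,0,0],"rot":[0,0,0],"grip":0},
    {"slide":[0,0,0],"rot":[0,0,0],"grip":0},
    {"slide":[0.00224,0.00105,0],"rot":[0,0,0],"grip":0},
    {"slide":[0.00224,0.00105,0],"rot":[0,0,0],"grip":0},
    {"slide":[0.00224,0.00105,0],"rot":[0,0,0],"grip":0},
    {"slide":[0.00224,0.00105,0],"rot":[0,0,0],"grip":0},
  ],
)

```text
time: 8.55
ee_pos: [0.4877, -0.0813, 0.1055]
eef_rot: [0.999, -0.037, 0.0, 0.0]
ft_force: [0.7, -0.6, -1.6]
width: 0.0277
grip_force: 30.0
```

arm_command(
  steps=[
    {"slide":[0.00224,0.00105,0],"rot":[0,0,0],"grip":0},
    {"slide":[0.00224,0.00105,0],"rot":[0,0,0],"grip":0},
    {"slide":[0.00224,0.00105,0],"rot":[0,0,0],"grip":0},
    {"slide":[0.00224,0.00105,0],"rot":[0,0,0],"grip":0},
    {"slide":[0.00224,0.00105,0],"rot":[0,0,0],"grip":0},
    {"slide":[0.00224,0.00105,0],"rot":[0,0,0],"grip":0},
    {"slide":[0.00224,0.00105,0],"rot":[0,0,0],"grip":0},
    {"slide":[0.00224,0.00105,0],"rot":[0,0,0],"grip":0},
  ],
)

```text
time: 9.55
ee_pos: [0.5056, -0.073, 0.1055]
eef_rot: [0.999, -0.037, 0.0, 0.0]
ft_force: [-0.0, -0.6, -1.0]
width: 0.0277
grip_force: 30.0
```

arm_command(
  steps=[
    {"slide":[0.00224,0.00105,0],"rot":[0,0,0],"grip":0},
    {"slide":[0.00224,0.00105,0],"rot":[0,0,0],"grip":0},
    {"slide":[0.00224,0.00105,0],"rot":[0,0,0],"grip":0},
    {"slide":[0.00224,0.00105,0],"rot":[0,0,0],"grip":0},
    {"slide":[0.00224,0.00105,0],"rot":[0,0,0],"grip":0},
    {"slide":[0.00224,0.00105,0],"rot":[0,0,0],"grip":0},
    {"slide":[0.00224,0.00105,0],"rot":[0,0,0],"grip":0},
    {"slide":[0.00224,0.00105,0],"rot":[0,0,0],"grip":0},
  ],
)

```text
time: 10.55
ee_pos: [0.5235, -0.0645, 0.1055]
eef_rot: [0.999, -0.037, 0.0, 0.0]
ft_force: [-0.7, -1.1, -1.7]
width: 0.0278
grip_force: 30.0
```

arm_command(
  steps=[
    {"slide":[0.00224,0.00105,0],"rot":[0,0,0],"grip":0},
    {"slide":[0.00224,0.00105,0],"rot":[0,0,0],"grip":0},
    {"slide":[0.00224,0.00105,0],"rot":[0,0,0],"grip":0},
    {"slide":[0.00224,0.00105,0],"rot":[0,0,0],"grip":0},
    {"slide":[0.00224,0.00105,0],"rot":[0,0,0],"grip":0},
    {"slide":[0.00224,0.00105,0],"rot":[0,0,0],"grip":0},
    {"slide":[0.00224,0.00105,0],"rot":[0,0,0],"grip":0},
    {"slide":[0.00224,0.00105,0],"rot":[0,0,0],"grip":0},
  ],
)

```text
time: 11.55
ee_pos: [0.5414, -0.0561, 0.1055]
eef_rot: [0.999, -0.037, 0.0, 0.0]
ft_force: [0.5, -0.1, -1.0]
width: 0.028
grip_force: 30.0
```

arm_command(
  steps=[
    {"slide":[0.00224,0.00105,0],"rot":[0,0,0],"grip":0},
    {"slide":[0.00224,0.00105,0],"rot":[0,0,0],"grip":0},
    {"slide":[0.00224,0.00105,0],"rot":[0,0,0],"grip":0},
    {"slide":[0,0,0],"rot":[0,0,0],"grip":0},
    {"slide":[0,0,0],"rot":[0,0,0],"grip":0},
    {"slide":[0.00106,-0.00223,0],"rot":[0,0,0],"grip":0},
    {"slide":[0.00106,-0.00223,0],"rot":[0,0,0],"grip":0},
    {"slide":[0.00106,-0.00223,0],"rot":[0,0,0],"grip":0},
  ],
)

```text
time: 12.55
ee_pos: [0.5512, -0.06, 0.1055]
eef_rot: [0.999, -0.037, 0.0, 0.0]
ft_force: [-0.4, 0.1, -2.1]
width: 0.0279
grip_force: 30.0
```

```bash
python3 - <<'E'
from h import *
s=sensors.read_state();ee=s["ee_pos"];print(s["time"],ee,s["eef_rot"],s["ft_force"])
w=eyes.camera("wrist");save(w,"w5")
p=proj(w,[[.5745,-.1089,.02]])[0];print(p,cen(w,(p[0]-12,p[1]-12,p[0]+12,p[1]+12),"b"))
E
```

```text
12.55 [ 0.55123749 -0.06002253  0.10547559] [ 9.99323453e-01 -3.67781526e-02  1.41511592e-05  6.50508743e-05] [-0.35418003  0.10090023 -2.09246611]
[371.74946473 172.99029854] (array([372.19266055, 173.7706422 ]), 109, (np.int64(363), np.int64(378), np.int64(168), np.int64(179)))
```

arm_command(
  steps=[
    {"slide":[0.00106,-0.00223,0],"rot":[0,0,0],"grip":0},
    {"slide":[0.00106,-0.00223,0],"rot":[0,0,0],"grip":0},
    {"slide":[0.00106,-0.00223,0],"rot":[0,0,0],"grip":0},
    {"slide":[0.00106,-0.00223,0],"rot":[0,0,0],"grip":0},
    {"slide":[0.00106,-0.00223,0],"rot":[0,0,0],"grip":0},
    {"slide":[0.00106,-0.00223,0],"rot":[0,0,0],"grip":0},
    {"slide":[0.00106,-0.00223,0],"rot":[0,0,0],"grip":0},
    {"slide":[0.00106,-0.00223,0],"rot":[0,0,0],"grip":0},
  ],
)

```text
time: 13.6
ee_pos: [0.5597, -0.0777, 0.1055]
eef_rot: [0.999, -0.037, 0.0, 0.0]
ft_force: [0.2, 0.9, -2.2]
width: 0.0279
grip_force: 30.0
```

arm_command(
  steps=[
    {"slide":[0.00106,-0.00223,0],"rot":[0,0,0],"grip":0},
    {"slide":[0.00106,-0.00223,0],"rot":[0,0,0],"grip":0},
    {"slide":[0.00106,-0.00223,0],"rot":[0,0,0],"grip":0},
    {"slide":[0.00106,-0.00223,0],"rot":[0,0,0],"grip":0},
    {"slide":[0.00106,-0.00223,0],"rot":[0,0,0],"grip":0},
    {"slide":[0.00106,-0.00223,0],"rot":[0,0,0],"grip":0},
    {"slide":[0.00106,-0.00223,0],"rot":[0,0,0],"grip":0},
    {"slide":[0.00106,-0.00223,0],"rot":[0,0,0],"grip":0},
  ],
)

```text
time: 14.6
ee_pos: [0.5682, -0.0956, 0.1055]
eef_rot: [0.999, -0.037, -0.0, 0.0]
ft_force: [-0.2, 0.4, -2.0]
width: 0.0278
grip_force: 30.0
```

arm_command(
  steps=[
    {"slide":[0.00106,-0.00223,0],"rot":[0,0,0],"grip":0},
    {"slide":[0.00106,-0.00223,0],"rot":[0,0,0],"grip":0},
    {"slide":[0.00106,-0.00223,0],"rot":[0,0,0],"grip":0},
    {"slide":[0.00106,-0.00223,0],"rot":[0,0,0],"grip":0},
    {"slide":[0.00106,-0.00223,0],"rot":[0,0,0],"grip":0},
    {"slide":[0.0008,-0.0017,0],"rot":[0,0,0],"grip":0},
    {"slide":[0,0,0],"rot":[0,0,0],"grip":0},
    {"slide":[0,0,0],"rot":[0,0,0],"grip":0},
  ],
)

```text
time: 15.6
ee_pos: [0.5742, -0.1082, 0.1055]
eef_rot: [0.999, -0.037, -0.0, 0.0]
ft_force: [0.6, 0.0, -0.6]
width: 0.0277
grip_force: 30.0
```

arm_command(
  steps=[
    {"slide":[0.0003,-0.0007,0],"rot":[0,0,0],"grip":0},
    {"slide":[0,0,0],"rot":[0,0,0],"grip":0},
    {"slide":[0,0,0],"rot":[0,0,0],"grip":0},
    {"slide":[0,0,0.015],"rot":[0,0,0],"grip":0},
    {"slide":[0,0,0.03],"rot":[0,0,0],"grip":0},
    {"slide":[0,0,0.04],"rot":[0,0,0],"grip":0},
    {"slide":[0,0,0.035],"rot":[0,0,0],"grip":0},
    {"slide":[0,0,0.015],"rot":[0,0,0],"grip":0},
  ],
)

```text
time: 16.6
ee_pos: [0.5754, -0.1089, 0.2436]
eef_rot: [0.999, -0.037, 0.002, 0.0]
ft_force: [-0.3, -0.7, -1.9]
width: 0.0281
grip_force: 30.0
```

arm_command(
  steps=[
    {"slide":[-0.012,0.02,0],"rot":[0,0,0],"grip":0},
    {"slide":[-0.02,0.035,0],"rot":[0,0,0],"grip":0},
    {"slide":[-0.022,0.038,0],"rot":[0,0,0],"grip":0},
    {"slide":[-0.022,0.038,0],"rot":[0,0,0],"grip":0},
    {"slide":[-0.022,0.038,0],"rot":[0,0,0],"grip":0},
    {"slide":[-0.022,0.038,0],"rot":[0,0,0],"grip":0},
    {"slide":[-0.022,0.038,0],"rot":[0,0,0],"grip":0},
    {"slide":[-0.022,0.038,0],"rot":[0,0,0],"grip":0},
  ],
)

```text
time: 17.6
ee_pos: [0.4094, 0.175, 0.2402]
eef_rot: [0.999, -0.037, -0.0, 0.0]
ft_force: [0.7, 0.9, -2.0]
width: 0.0279
grip_force: 30.0
```

arm_command(
  steps=[
    {"slide":[-0.022,0.038,0],"rot":[0,0,0],"grip":0},
    {"slide":[-0.02,0.038,0],"rot":[0,0,0],"grip":0},
    {"slide":[-0.012,0.025,0],"rot":[0,0,0],"grip":0},
    {"slide":[-0.006,0.006,0],"rot":[0,0,0],"grip":0},
    {"slide":[0,0,0],"rot":[0,0,0],"grip":0},
    {"slide":[0,0,0],"rot":[0,0,0],"grip":0},
    {"slide":[0,0,0],"rot":[0,0,0],"grip":0},
    {"slide":[0,0,0],"rot":[0,0,0],"grip":0},
  ],
)

```text
time: 18.6
ee_pos: [0.3508, 0.2806, 0.2405]
eef_rot: [0.999, -0.037, -0.0, 0.0]
ft_force: [-0.4, 0.7, -2.6]
width: 0.0276
grip_force: 30.0
```

```bash
python3 - <<'E'
from h import *
s=sensors.read_state();ee=s["ee_pos"];print(s["time"],ee,s["eef_rot"],s["joint_positions"])
w=eyes.camera("wrist");save(w,"w6");np.save("pics/w6.npy",dict(w,ee=ee),allow_pickle=True)
print(proj(w,[[.4036,.297,.022]]))
for r in eyes.look_for("ring",w):
    b=r["bbox"];print(b,r["conf"])
E
```

```text
18.6 [0.35082372 0.28058825 0.24045816] [ 9.99309483e-01 -3.71557675e-02 -1.23914987e-06  7.35679517e-05] [ 0.07576562 -0.03962714 -0.8158161   1.83450631 -0.02957552  1.33445389
 -2.3778535 ]
[[294.90317653 126.88871627]]
[267.3, 94.7, 326.1, 159.5] 0.96
[185.6, 73.3, 231.5, 113.4] 0.86
```

View pics/w6.png

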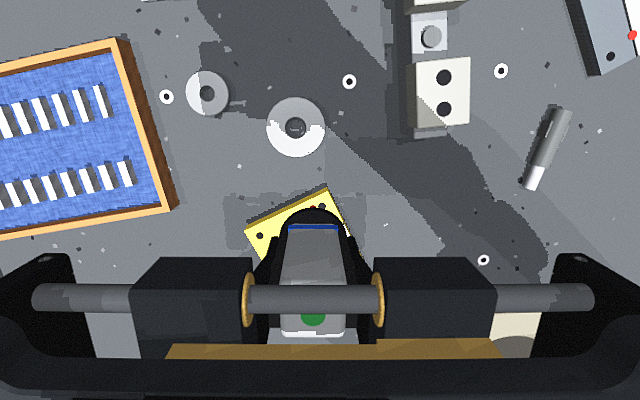

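The view shows the ring at (295,127), on prediction. The smaller decoy ring is at (208,92) and the fence at (440,80). Now I'm fitting the ring's top circles.

```bash
cat >> h.py <<'E'
def ringfit(w,x0,y0,hidden=None):
    from scipy.ndimage import map_coordinates
    g=cv2.GaussianBlur(cv2.cvtColor(np.asarray(w["pixels"]),cv2.COLOR_RGB2GRAY).astype(np.float32),(0,0),.7)
    th=np.linspace(0,2*np.pi,120,endpoint=False);best=[]
    def ring(x,y,r):
        q=proj(w,np.c_[x+r*np.cos(th),y+r*np.sin(th),0*th+.022]);return map_coordinates(g,[q[:,1],q[:,0]],order=1)
    for R in((.035,),(.012,),(.035,.012)):
        sc={}
        for dx in np.arange(-6,6.1,.5):
            for dy in np.arange(-6,6.1,.5):
                sc[dx,dy]=sum(np.minimum(np.abs(ring(x0+dx/1e3,y0+dy/1e3,r+.0012)-ring(x0+dx/1e3,y0+dy/1e3,r-.0012)),60).mean() for r in R)
        k=max(sc,key=sc.get);print(R,x0+k[0]/1e3,y0+k[1]/1e3,round(sc[k],1))
E
python3 - <<'E'
from h import *
w=np.load("pics/w6.npy",allow_pickle=True).item()
I=np.asarray(w["pixels"]);ringfit(w,.4036,.297)
cv2.imwrite("pics/w6c.png",cv2.resize(I[87:167,256:336,::-1],None,fx=6,fy=6,interpolation=2))
E
```

```text
(0.035,) 0.4026 0.2965 55.5
(0.012,) 0.4026 0.2965 60.0
(0.035, 0.012) 0.4026 0.2965 115.5
```

View pics/w6c.png

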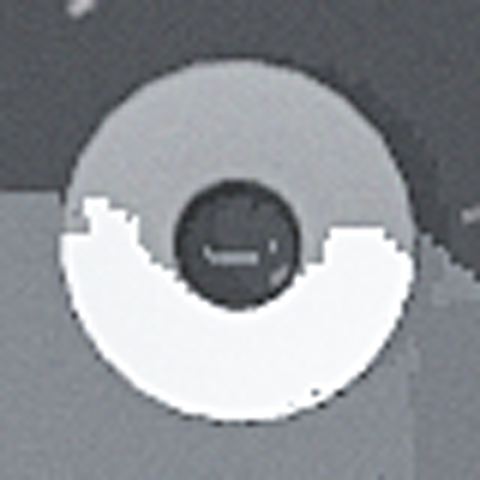

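arm_command(
  steps=[
    {"slide":[0.012,0.004,0],"rot":[0,0,0],"grip":0},
    {"slide":[0.02,0.006,0],"rot":[0,0,0],"grip":0},
    {"slide":[0.014,0.004,-0.01],"rot":[0,0,0],"grip":0},
    {"slide":[0.0058,0.0019,-0.03],"rot":[0,0,0],"grip":0},
    {"slide":[0,0,-0.035],"rot":[0,0,0],"grip":0},
    {"slide":[0,0,-0.025],"rot":[0,0,0],"grip":0},
    {"slide":[0,0,-0.01],"rot":[0,0,0],"grip":0},
    {"slide":[0,0,0],"rot":[0,0,0],"grip":0},
  ],
)

```text
time: 19.7
ee_pos: [0.4025, 0.297, 0.1303]
eef_rot: [0.999, -0.037, -0.0, 0.0]
ft_force: [-0.4, 0.5, -1.6]
width: 0.0279
grip_force: 30.0
```

```bash
python3 - <<'E'
from h import *
for i in range(5): w=eyes.camera("wrist")
s=sensors.read_state();ee=s["ee_pos"];print(s["time"],ee,s["eef_rot"],s["joint_positions"])
w=eyes.camera("wrist");save(w,"w7");np.save("pics/w7.npy",dict(w,ee=ee),allow_pickle=True)
ringfit(w,.4026,.2965)
q=proj(w,[ee-[0,0,.0776],ee-[0,0,.0806]]);print(q)
try: print(cen(w,(q[0][0]-8,q[0][1]-8,q[0][0]+8,q[0][1]+8),"r"))
except Exception as e: print(e)
c=eyes.camera("side");q=proj(c,[ee-[0,0,.0776]])[0]
a=np.asarray(w["pixels"])[150:230,265:365,::-1];b=np.asarray(c["pixels"])[int(q[1])-40:int(q[1])+40,int(q[0])-50:int(q[0])+50,::-1]
cv2.imwrite("pics/w7c.png",np.vstack([cv2.resize(x,(375,300),interpolation=2) for x in(a,b)]))
E
```

```text
19.95 [0.40282001 0.29725403 0.13136105] [ 9.99324148e-01 -3.67517585e-02  6.92419700e-04 -2.77529882e-04] [ 0.01130847  0.21933701 -0.81057324  1.86523617  0.17606294  1.12862504
 -2.5072293 ]
(0.035,) 0.4026 0.297 44.4
(0.012,) 0.4041 0.2965 44.2
(0.035, 0.012) 0.4026 0.297 83.2
[[312.39418707 208.52241904]
 [312.39841952 207.29582824]]
(array([312.    , 206.3125]), 16, (np.int64(306), np.int64(315), np.int64(205), np.int64(208)))
```

View pics/w7c.png

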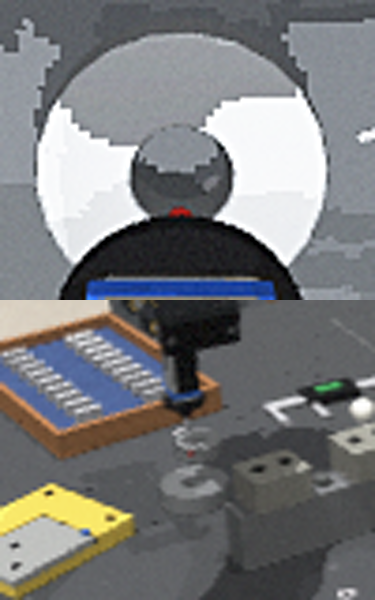

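The upper crop shows the bore with the red tip over its near edge, which is parallax. The lower crop shows the tip over the ring. Descending 20 mm.

arm_command(
  steps=[
    {"slide":[0,0.0004,-0.004],"rot":[0,0,0],"grip":0},
    {"slide":[0,0,-0.006],"rot":[0,0,0],"grip":0},
    {"slide":[0,0,-0.005],"rot":[0,0,0],"grip":0},
    {"slide":[0,0,-0.003],"rot":[0,0,0],"grip":0},
    {"slide":[0,0,-0.002],"rot":[0,0,0],"grip":0},
    {"slide":[0,0,0],"rot":[0,0,0],"grip":0},
    {"slide":[0,0,0],"rot":[0,0,0],"grip":0},
    {"slide":[0,0,0],"rot":[0,0,0],"grip":0},
  ],
)

```text
time: 21.05
ee_pos: [0.4024, 0.2974, 0.1106]
eef_rot: [0.999, -0.037, 0.0, -0.0]
ft_force: [-0.3, -0.7, -1.3]
width: 0.028
grip_force: 30.0
```

arm_command(
  steps=[
    {"slide":[0,0,0],"rot":[0,0,0],"grip":0},
    {"slide":[0,0,0],"rot":[0,0,0],"grip":0},
    {"slide":[0,0,0],"rot":[0,0,0],"grip":0},
    {"slide":[0,0,0],"rot":[0,0,0],"grip":0},
    {"slide":[0,0,0],"rot":[0,0,0],"grip":0},
    {"slide":[0,0,0],"rot":[0,0,0],"grip":0},
    {"slide":[0,0,0],"rot":[0,0,0],"grip":0},
    {"slide":[0,0,0],"rot":[0,0,0],"grip":0},
  ],
)

```text
time: 22.05
ee_pos: [0.4023, 0.2973, 0.1105]
eef_rot: [0.999, -0.037, 0.0, 0.0]
ft_force: [0.5, -0.6, -1.1]
width: 0.0278
grip_force: 30.0
```

```bash
python3 - <<'E'
from h import *
w=eyes.camera("wrist");s=sensors.read_state();print(s["time"],s["ee_pos"],s["eef_rot"],np.abs(s["joint_vel"]).max(),s["joint_positions"][6])
ringfit(w,.4026,.297)
q=proj(w,[s["ee_pos"]-[0,0,.0776]]);print(q,cen(w,(q[0][0]-8,q[0][1]-8,q[0][0]+8,q[0][1]+8),"r"))
E
```

```text
22.1 [0.40231025 0.29732615 0.11046492] [ 9.99326623e-01 -3.66919480e-02  1.70319368e-06  4.91350020e-05] 0.002011651797190795 -2.525793809663969
(0.035,) 0.4021 0.297 40.8
(0.012,) 0.4046 0.2965 26.7
(0.035, 0.012) 0.4021 0.297 63.6
[[312.32743886 208.37286016]] (array([312.4, 206.2]), 15, (np.int64(310), np.int64(315), np.int64(205), np.int64(207)))
```

Tip within 0.5 mm of the bore centre, 8 mm above it, and at rest. Handing in.

```bash
python3 -c "
from bench import order
print(order.close_job())"
```

```text
the job is handed in; nothing more can be done
None
```

I scanned the joint from the red dot round to the blue dot at about 2 cm/s with a gap of about 5 mm, crossed the fence well clear, and handed in at 22 s with the probe upright and still, its tip about 8 mm above the ring's bore and within about 0.5 mm of its centre by my measurements; the judge's verdict was not shown.

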